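# Find the sanding block that still bites and set it in the jig

## Task

Two sanding blocks that look alike lie on the plywood board; the paper of one still bites, that of the other is worn smooth. Feel which is which: press first one and then the other lightly on the board (some 5 to 10 N, never so hard as to dent it) and draw it about 5 cm along in one steady stroke, leaving the first lying where its stroke ended while you try the second. Then set the block that bites paper down in the runway of the sanding jig and slide it gently fully home against the end stop, lay the worn one gently in the metal tray, flat and paper down, and leave the other tools alone.

Things in the scene. Friction and masses are not known exactly. Their poses are not given: they have to be found in the camera images.
- board: Birch plywood board flat on the table, 356 x 218 mm, 24 mm thick, does not move. Origin at the centre of its underside; x along its length (to the robot's left), y along its width towards the robot, z up. The two sanding blocks stand near its far edge, with over 60 mm of free board before each for a stroke towards the robot (+y). Pressed on with over 20 N it dents.
- spot_a (a point): Centre (half-way up, 19.5 mm above the board's top) of the place on the board where the left sanding block starts; axes as the board's. The block is there within 6 mm each way and 0.1 rad, its length along y, gripped across x: cork, 95 x 62 mm, 39 high in all: 9 mm underneath are soft foam with the abrasive (2.5 N per mm, 5 mm travel). 0.13 kg, loose. Its own pose is not reported.
- spot_b (a point): The same for the right sanding block, 176 mm from spot_a. Which block is worn differs from start to start and cannot be seen. The biting pad has 4 to 5 times the friction of the worn one (coefficient 0.8 to 1.2 against 0.17 to 0.27): pressed on with 8 N and moving, one drags with 6 to 9 N, the other with about 2 N. Standing, the drag eases.
- jig: Wooden strip-sanding jig on the table, 280 x 125 mm, does not move. Origin at the centre of its underside; x along the runway towards the end stop (away from the robot), y left, z up. Runway 69 mm wide between two dark rails 18 mm wide with tops 30 mm above the table; along its middle a fixed slat 40 mm wide, top at 18 mm, on which the block's pad rests, so the rails reach 12 mm up its sides.
- stop (a point): Middle of the top edge of the end stop's near face, 46 mm above the table, 118 mm from the jig's origin along the jig's x; fixed to the jig, axes as the jig's. The block's 62 mm end comes to rest against this face.
- home (a point): Point on the slat's top, 18 mm above the table, under the centre of a block that is fully home (its end touching the stop, its length along the runway); 70.5 mm from the jig's origin along x; fixed to the jig, axes as the jig's.
- tray: Shallow open sheet-metal tray on the table, for blocks that want new paper; 170 mm (x) by 180 mm (y) outside, rim 30 mm high, walls and floor 3.5 mm; does not move. Origin at the centre of its underside, x away from the robot, y left, z up.
- tape: Pocket tape measure, 60 x 74 mm, 28 mm high, loose bystander; origin at its underside.
- cutter: Snap-off cutter with a yellow body, 156 mm long (its y axis), 22 mm wide, 19 mm high, loose bystander; origin at its underside.
- eraser: Block eraser in a paper sleeve, 46 x 21 mm, 13 mm high, loose bystander; origin at its underside.

How it is judged (in metres and radians):
On the way, in this order (a step that is already met when the one before it is completed fails the run):
1. one of the blocks is stroked across the board under light pressure (((contact force between pad_one and board above 2 N and linear speed of sander_one above 0.006 m/s and distance of pad_one from where it was at the start of the episode above 0.025 m and distance of pad_two from where it was at the start of the episode below 0.02 m) or (contact force between pad_two and board above 2 N and linear speed of sander_two above 0.006 m/s and distance of pad_two from where it was at the start of the episode above 0.025 m and distance of pad_one from where it was at the start of the episode below 0.02 m))), for 0.3 s.
2. the other block is stroked too, while the first still lies on the board (((contact force between pad_one and board above 2 N and linear speed of sander_one above 0.006 m/s and distance of each of pad_one, pad_two from where it was at the start of the episode above 0.025 m and z of pad_two in the frame of board below 0.032 m and horizontal distance between pad_two and board below 0.19 m and angle between pad_two's own z axis and vertical below 0.05 rad) or (contact force between pad_two and board above 2 N and linear speed of sander_two above 0.006 m/s and distance of each of pad_two, pad_one from where it was at the start of the episode above 0.025 m and z of pad_one in the frame of board below 0.032 m and horizontal distance between pad_one and board below 0.19 m and angle between pad_one's own z axis and vertical below 0.05 rad))), for 0.3 s.
At the end, for the whole second after the job is handed in: The block that drags more lies flat on the slat in the jig's runway, between the rails, its end within 4 mm of the end stop; the block that drags less lies flat on the floor of the metal tray; both released (x of pad_two in the frame of home between -0.004 and 0.004 m and y of pad_two in the frame of home between -0.006 and 0.006 m and z of pad_two in the frame of home below 0.005 m and angle between pad_two's own z axis and vertical below 0.05 rad and x of pad_one in the frame of tray between -0.075 and 0.075 m and y of pad_one in the frame of tray between -0.08 and 0.08 m and z of pad_one in the frame of tray below 0.012 m and angle between pad_one's own z axis and vertical below 0.1 rad); the robot touches nothing.
It fails at once if anything presses on the plywood board with more than 20 N (contact force between board and anything else above 20 N).
It fails at once if anything pushes on the jig with more than 25 N (contact force between jig and anything else above 25 N).
It fails at once if a block is dropped into the tray or pressed on it with more than 30 N (contact force between tray and anything else above 30 N).
It fails at once if the tape measure, cutter or eraser is moved by more than 2 cm (distance of any of tape, cutter, eraser from where it was at the start of the episode above 0.02 m).
It also fails if it takes over 72 s, if anything falls off the work surface, if the arm or the gripper's body presses on something with over 40 N, if the wrist force passes 120 N, or if a joint passes its speed limit or range.

## Robot

A 7-joint arm with a two-finger parallel gripper is mounted at the origin on a cart in front of the work surface, level with it; the furniture and walls round the work are solid. World frame = base frame: x ahead of the robot, y to its left, z up, the work surface at z = 0. Lengths are in mm, angles in rad, forces in N, time in s.
With the tool pointing down it reaches from about 400 to 875 mm from the base axis. Payload 6.5 kg.
Tool frame: the origin (TCP) lies between the finger pads; the fingertips stand 17 mm ahead of it and the grasp point (between the pads) lies 2 mm behind it; y points along the fingers, z is the direction in which the jaws open and shut, and the axes are right-handed (so a half turn about y gives the same grasp; the last joint's range is limited). The gripper opens to 88 mm and grips with 3 to 60 N. Pads are 18 mm wide; open, the fingers measure 123 mm over their backs; the gripper's body (75 mm by 187 mm) begins 45 mm behind the grasp point.
Start: joints at [-1.256, 0.536, -0.004, 1.538, 0.003, 1.067, -0.071], TCP at [241.576, 603.433, 228.516] pointing down, gripper open.
Joint ranges: [-2.7, 2.7], [-0.37, 2.16], [-1.27, 1.26], [0.24, 2.4], [-1.31, 4.45], [0.19, 1.91], [-2.76, 2.76]. Speed limits (rad/s): [2.39, 2.39, 3.14, 3.14, 3.14, 3.14, 3.14].

## Interface

Orientations are given as [roll, pitch, yaw] about the fixed x, y, z axes, in that order (R = Rz(yaw) Ry(pitch) Rx(roll)).
In Python, from plant import r, solve_ik, vision, close_job gives the robot as it stands. Calls block until the motion is done:
- r.move_ptp(position, orientation): joint-space move of the TCP to a pose.
- r.move_l(position, attitude=None, v=150): straight line of the TCP; attitude=None keeps the orientation; v is the mean speed in mm/s.
- r.move_j(angles): joint-space move.
- r.open_gripper() and r.close_gripper(f_grip=None): open the fingers fully, or close them until they stop; f_grip is the grip in N (None keeps the last).
- r.sleep(seconds).
- solve_ik(position, orientation): joint angles nearest the present ones, or None.
- r.sense(): the state.
- vision.get_image(name): name is "scene" or "top" or "wrist"; returns the picture (420x560x3 uint8, blue, green, red); there is no depth.
- vision.camera_params(name): a dict with "intrinsics" (3x3 intrinsics, pixels), "dist_coeffs" ([k1, k2, p1, p2, k3] as OpenCV has them; the pictures are not rectified), "world_to_cam" (4x4, takes a point from world to camera coordinates); the wrist camera has in their place "T_tool_cam" (4x4, takes a point from camera to tool coordinates, whose origin is the TCP and whose axes are the tool frame's). Camera axes: x right, y down, z forward; pixel columns grow to the right and rows downward; lengths in mm; the calibration is good to about 2 mm. A picture is of the moment at which its call begins: read the wrist's pose just before it. camera_params takes no time and is no camera call.
A pose or a line that the arm cannot do raises r.IKError and nothing moves.
- close_job(): hands the job in, once; it reports no verdict.
The state is a dict: "clock": time; "joints": joint angles; "qd": joint speeds; "joint_efforts": joint torques, N m; "tcp_pos": TCP position; "ee_rot": TCP orientation; "force": force on the tool from outside, world axes, zero at the start; "wrist_torque": the same for the moment, N m; "grip_width": finger opening in mm.
Only numpy, scipy, OpenCV 4.12 (cv2) and the standard library are available. Lean on these libraries where they do the work, as an engineer would, in place of code of your own. Each camera call takes 0.05 s, during which the arm holds its last target.

## Working session

There is one attempt and no reset: what is moved stays moved. The work goes in short steps, each a Python script; the robot and the scene stay as the last script left them, time stands still between calls to the robot, and variables do not carry over. Pictures are saved under pics/ and viewed, and the job is handed in when it is done.

```bash
ls; mkdir -p pics; python3 - <<'E'
from plant import r, solve_ik, vision
import cv2
s=r.sense(); print({k:s[k] for k in s})
for n in("scene","top","wrist"):
    cv2.imwrite(f"pics/{n}0.png",vision.get_image(n)); p=vision.camera_params(n); print(n,{k:__import__('numpy').round(v,4).tolist() for k,v in p.items()})
E
```

```text
pics
{'clock': 0.0, 'joints': array([-1.25617487,  0.537138  , -0.00446547,  1.53882474,  0.00257457,
        1.06728725, -0.071218  ]), 'qd': array([ 4.80717302e-04,  6.04063744e-05,  2.97794253e-05,  1.15529955e-03,
       -7.30047235e-04,  1.74350794e-03,  5.97624670e-04]), 'joint_efforts': array([ 8.19824509e-04, -5.70979071e+01,  9.91305113e-01, -2.51596677e+01,
       -5.61623240e-02,  1.79563905e-02,  1.48248200e-04]), 'tcp_pos': array([241.36215728, 602.87486729, 227.67593859]), 'ee_rot': array([-1.57244591e+00, -8.57073923e-05, -3.80756761e-01]), 'force': array([-0.06445983, -0.21268915,  0.63328633]), 'wrist_torque': array([ 0.04088038,  0.02679097, -0.04053319]), 'grip_width': 87.85807310133555}
scene {'intrinsics': [[425.2972, 0.0, 283.1777], [0.0, 425.2972, 204.1425], [0.0, 0.0, 1.0]], 'dist_coeffs': [-0.0712, 0.0, 0.0, 0.0, 0.0], 'world_to_cam': [[0.7758, -0.6309, -0.0118, -378.0598], [-0.2582, -0.3004, -0.9182, 218.0817], [0.5757, 0.7154, -0.396, 798.3568], [0.0, 0.0, 0.0, 1.0]]}
top {'intrinsics': [[544.1911, 0.0, 279.3751], [0.0, 544.1911, 208.2138], [0.0, 0.0, 1.0]], 'dist_coeffs': [-0.0669, 0.0, 0.0, 0.0, 0.0], 'world_to_cam': [[0.0052, -1.0, -0.0052, 73.5712], [-0.9957, -0.0047, -0.0922, 571.811], [0.0921, 0.0057, -0.9957, 1322.9038], [0.0, 0.0, 0.0, 1.0]]}
wrist {'intrinsics': [[343.1957, 0.0, 281.517], [0.0, 343.1957, 209.7392], [0.0, 0.0, 1.0]], 'dist_coeffs': [-0.0835, 0.0, 0.0, 0.0, 0.0], 'T_tool_cam': [[0.0005, 0.9556, 0.2946, -74.957], [-0.0005, -0.2946, 0.9556, -157.0478], [1.0, -0.0006, 0.0003, -0.0978], [0.0, 0.0, 0.0, 1.0]]}
```

View pics/scene0.png

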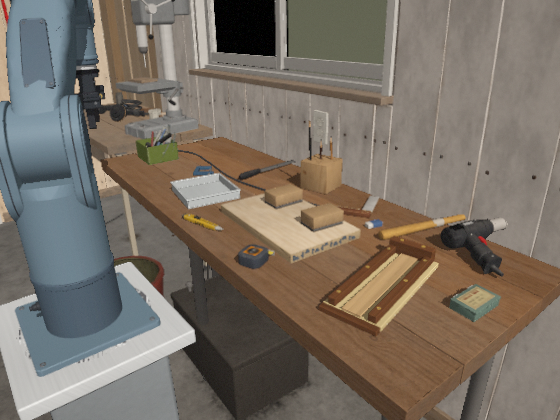

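View pics/top0.png

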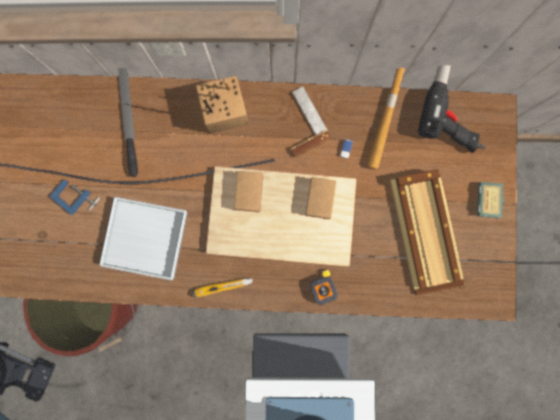

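View pics/wrist0.png

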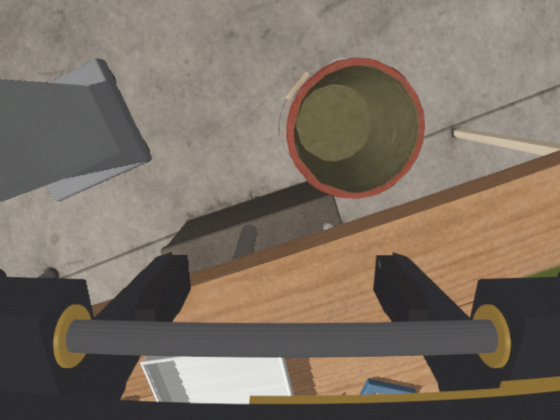

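```bash
python3 - <<'E'
import cv2
a=cv2.imread("pics/top0.png")
cv2.imwrite("pics/z1.png",cv2.resize(a[155:275,200:360],None,fx=5,fy=5,interpolation=cv2.INTER_CUBIC))
cv2.imwrite("pics/z2.png",cv2.resize(a[160:300,385:475],None,fx=4,fy=4,interpolation=cv2.INTER_CUBIC))
cv2.imwrite("pics/z3.png",cv2.resize(a[190:300,95:255],None,fx=5,fy=5,interpolation=cv2.INTER_CUBIC))
E
```

```text
(no output)
```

View pics/z1.png

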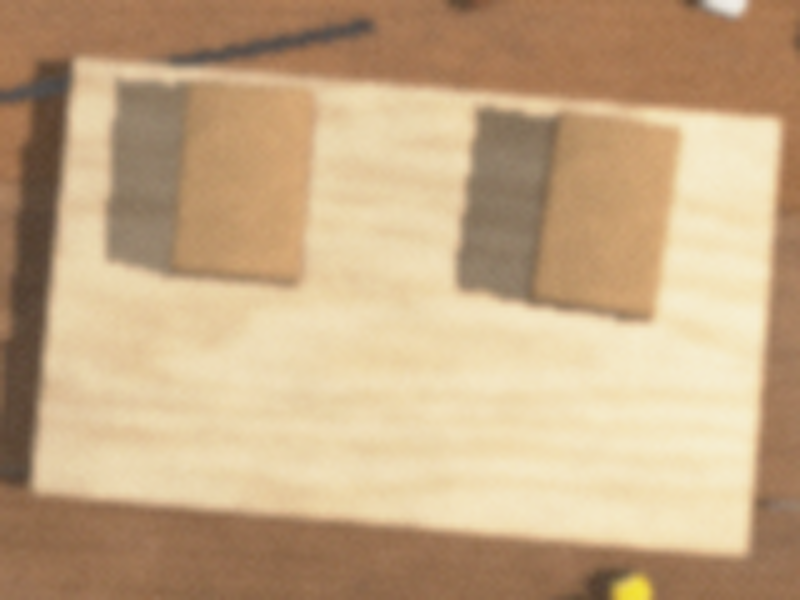

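View pics/z2.png

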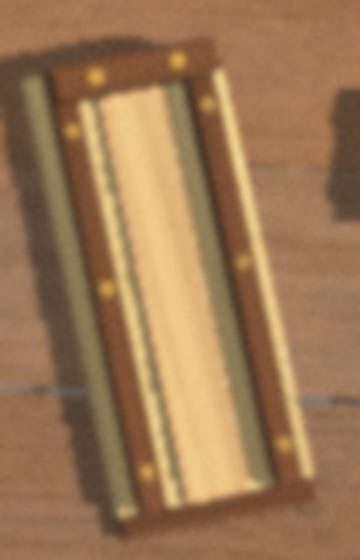

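View pics/z3.png

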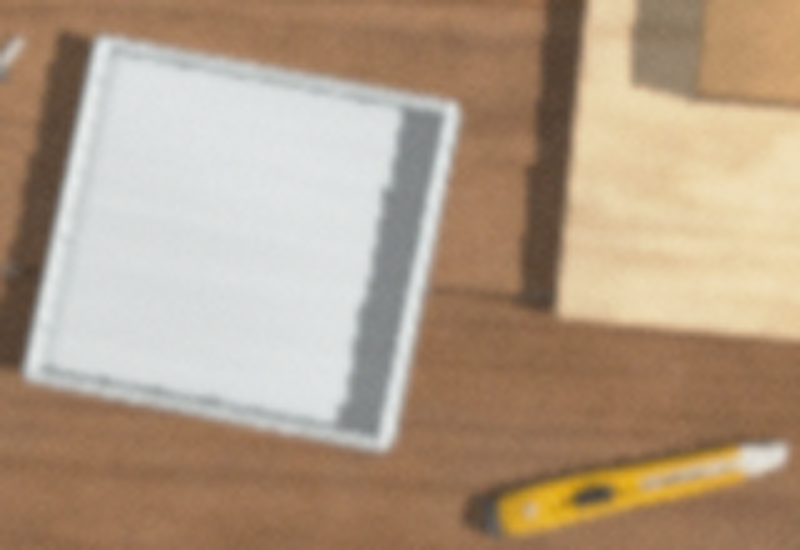

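```bash
cat > h.py <<'E'
import numpy as np, cv2
from scipy.optimize import least_squares
from scipy.spatial.transform import Rotation as Ro
def cam(vision,n): 
    p=vision.camera_params(n); return p
def tool_T(s):
    T=np.eye(4); T[:3,:3]=Ro.from_euler('xyz',s['ee_rot']).as_matrix(); T[:3,3]=s['tcp_pos']; return T
def w2c(p,s=None):
    if 'world_to_cam' in p: return np.array(p['world_to_cam'])
    return np.linalg.inv(tool_T(s)@np.array(p['T_tool_cam']))
def proj(p,W,X):
    X=np.atleast_2d(np.asarray(X,float)); c=(W[:3,:3]@X.T).T+W[:3,3]
    return cv2.projectPoints(c,np.zeros(3),np.zeros(3),np.array(p['intrinsics']),np.array(p['dist_coeffs']))[0].reshape(-1,2)
def unproj(p,W,px,z):
    u=cv2.undistortPoints(np.asarray(px,float).reshape(-1,1,2),np.array(p['intrinsics']),np.array(p['dist_coeffs'])).reshape(-1,2)
    d=np.c_[u,np.ones(len(u))]@W[:3,:3]; o=-W[:3,:3].T@W[:3,3]
    return o+d*((z-o[2])/d[:,2])[:,None]
def tri(views):  # [(p,W,px)] one point
    A=[]
    for p,W,px in views:
        u=cv2.undistortPoints(np.asarray(px,float).reshape(-1,1,2),np.array(p['intrinsics']),np.array(p['dist_coeffs'])).reshape(2)
        A+= [u[0]*W[2]-W[0],u[1]*W[2]-W[1]]
    A=np.array(A); A/=np.linalg.norm(A[:,:3],axis=1)[:,None]
    x,res,_,_=np.linalg.lstsq(A[:,:3],-A[:,3],rcond=None); return x,np.sqrt(res/len(A))
def zoom(px,x0,y0,f): return (np.asarray(px,float)+.5)/f-.5+[x0,y0]
E
python3 - <<'E'
from plant import vision
from h import *
p=cam(vision,"top");W=w2c(p)
np.set_printoptions(precision=1,suppress=True)
def show(n,px,z):
    X=unproj(p,W,px,z); c=X.mean(0); d=(X[0]+X[3]-X[1]-X[2])/2; e=(X[0]+X[1]-X[2]-X[3])/2
    print(n,X[:,:2].tolist().__repr__()[:0],c,"w",np.linalg.norm(d[:2]),"h",np.linalg.norm(e[:2]),"yaw(h)",np.arctan2(e[1],e[0]),"yaw(w)",np.arctan2(d[1],d[0])-np.pi/2)
show("board",zoom([(73,57),(782,118),(749,553),(33,492)],200,155,5),24)
show("A",zoom([(189,83),(313,88),(297,280),(173,268)],200,155,5),63)
show("B",zoom([(560,115),(680,128),(652,315),(535,297)],200,155,5),63)
show("tray",zoom([(97,37),(460,103),(388,449),(25,378)],95,190,5),30)
z=lambda q:zoom(q,385,160,4)
print(unproj(p,W,z([(50,70),(215,40)]),46), unproj(p,W,z([(125,525),(315,490)]),46),unproj(p,W,z([(83,102),(190,80)]),46),unproj(p,W,z([(105,95),(165,85),(183,503),(247,490)]),18))
E
```

```text
board  [554.1  71.4  24. ] w 355.48517174693205 h 217.65797931113815 yaw(h) -0.0785557317592046 yaw(w) -0.08087483336335666
A  [610.8 151.9  63. ] w 60.271205846152924 h 92.2536123202472 yaw(h) -0.07344696207563241 yaw(w) -0.06435546556610205
B  [595.1 -24.2  63. ] w 57.76118676528255 h 90.75523135626163 yaw(h) -0.14375254535131735 yaw(w) -0.1259340804521658
tray  [496.  413.8  30. ] w 185.39188356655194 h 173.20338615246962 yaw(h) -0.18291204485723586 yaw(w) -0.1770663149426197
[[ 647.9 -213.3   46. ]
 [ 667.3 -316.2   46. ]] [[ 370.2 -255.2   46. ]
 [ 391.3 -372.    46. ]] [[ 628.1 -233.3   46. ]
 [ 642.2 -300.    46. ]] [[ 636.5 -253.7   18. ]
 [ 643.1 -291.9   18. ]
 [ 382.1 -298.4   18. ]
 [ 390.2 -338.6   18. ]]
```

```bash
python3 - <<'E'
from plant import r, solve_ik, vision
from h import *
import pickle
R=-np.pi/2
def snap(n):
    s=r.sense(); cv2.imwrite(f"pics/{n}.png",vision.get_image("wrist")); pickle.dump({k:s[k] for k in('ee_rot','tcp_pos')},open(f"pics/{n}.pkl","wb")); print(n,s['clock'],s['tcp_pos'],s['force'],s['joints'])
r.move_ptp([490,400,260],[R,0,-0.18]); snap("w_tray")
r.move_ptp([590,71,280],[R,0,-0.08]); snap("w_board")
E
```

```text
w_tray 1.375 [488.54482824 401.60867037 259.76837512] [ 0.28608361 -0.25277865 -0.85888529] [-0.76748955  0.47670035  0.01273012  1.55591972 -0.00795511  1.10932072
  0.64034568]
w_board 2.725 [589.7943733   73.17439518 279.84875971] [-0.57057854  0.87808736 -0.51160587] [-0.26522806  0.39052629  0.08882444  1.64057117 -0.03883977  1.11227461
  1.32752916]
```

View pics/w_tray.png

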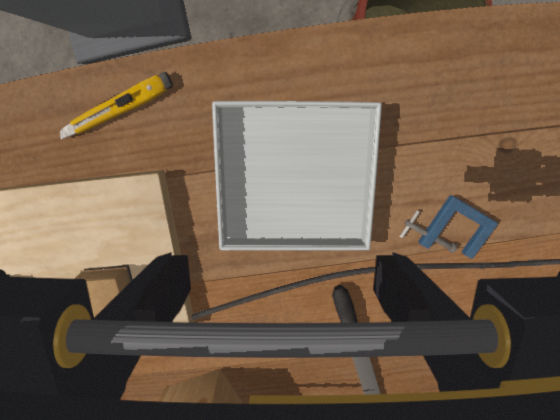

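View pics/w_board.png

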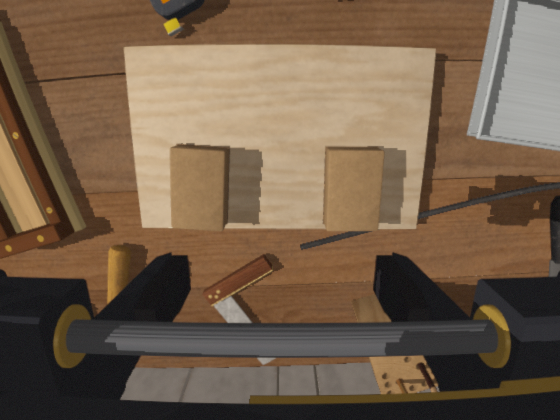

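```bash
python3 - <<'E'
import cv2
a=cv2.imread("pics/w_board.png")
b=cv2.resize(a[135:245,160:235],None,fx=5,fy=5,interpolation=cv2.INTER_CUBIC)
c=cv2.resize(a[135:245,315:390],None,fx=5,fy=5,interpolation=cv2.INTER_CUBIC)
cv2.imwrite("pics/z4.png",cv2.hconcat([b,c]))
a=cv2.imread("pics/w_tray.png")
cv2.imwrite("pics/z5.png",cv2.resize(a[90:260,200:395],None,fx=4,fy=4,interpolation=cv2.INTER_CUBIC)[:600])
E
```

```text
(no output)
```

View pics/z4.png

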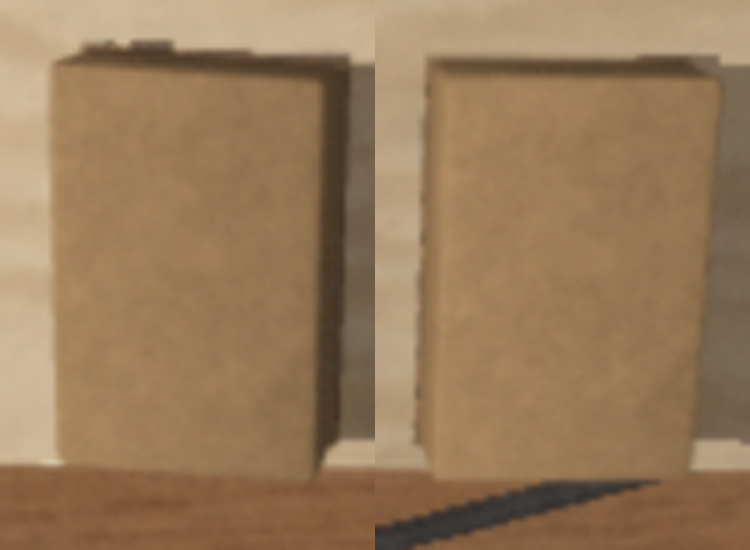

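```bash
python3 - <<'E'
from plant import vision
from h import *
import pickle
np.set_printoptions(precision=1,suppress=True)
p=cam(vision,"top");W=w2c(p); q=cam(vision,"wrist"); V=w2c(q,pickle.load(open("pics/w_board.pkl","rb")));V2=w2c(q,pickle.load(open("pics/w_tray.pkl","rb")))
top={"board":zoom([(73,57),(782,118),(749,553),(33,492)],200,155,5),"A":zoom([(189,83),(313,88),(297,277),(173,267)],200,155,5),"B":zoom([(560,115),(680,128),(652,313),(535,297)],200,155,5)}
top["tray"]=zoom([(97,37),(460,103),(388,449),(25,378)],95,190,5)
wr={"board":np.array([(125,46),(435,49),(418,229),(141,229.)]),"B":zoom([(53,63),(323,80),(315,478),(60,463)],160,135,5),"A":zoom([(60,75),(344,78),(317,475),(59,478)],315,135,5),"tray":np.array([(214,103),(380,103),(370,249),(219,249.)])}
for n,z in (("board",24),("A",63),("B",63),("tray",30)):
    vv=V2 if n=="tray" else V
    T=top[n][[2,3,0,1]]
    X=np.array([tri([(p,W,T[i]),(q,vv,wr[n][i])])[0] for i in range(4)])
    print(n,"tri",X.mean(0),X[:,2])
    for nm,Y in(("top",unproj(p,W,T,z)),("wr",unproj(q,vv,wr[n],z))):
        e=(Y[2]+Y[3]-Y[0]-Y[1])/2; d=(Y[1]+Y[2]-Y[0]-Y[3])/2
        print("  ",nm,Y.mean(0),np.linalg.norm(e),np.linalg.norm(d),"yaw %.3f %.3f"%(np.arctan2(e[1],e[0]),np.arctan2(d[1],d[0])-np.pi/2))
E
```

```text
board tri [554.3  71.4  25.9] [11.3 20.4 39.6 32.2]
   top [554.1  71.4  24. ] 217.65797931113815 355.48517174693205 yaw -0.079 -0.081
   wr [558.5  73.4  24. ] 219.2677904805606 356.3290693717485 yaw -0.083 -0.083
A tri [610.6 151.   72.2] [61.6 70.3 79.5 77.5]
   top [611.3 151.9  63. ] 91.28787911223057 60.2388527323632 yaw -0.074 -0.056
   wr [614.5 152.7  63. ] 92.85781821642021 61.505637543266694 yaw -0.052 -0.075
B tri [596.2 -23.1  65.7] [62.3 50.9 79.5 70.1]
   top [595.3 -24.2  63. ] 90.27685770298085 57.703998243794516 yaw -0.145 -0.118
   wr [599.4 -23.2  63. ] 92.72282448918007 59.61105609241103 yaw -0.149 -0.143
tray tri [497.2 412.8  34.6] [19.  53.9 36.9 28.5]
   top [496.  413.8  30. ] 173.20338615246962 185.39188356655197 yaw -0.183 -0.177
   wr [499.7 416.2  30. ] 172.18842504971232 183.3236799677983 yaw -0.184 -0.178
```

```bash
cat > stroke.py <<'E'
from plant import r, solve_ik, vision
from h import *
np.set_printoptions(precision=2,suppress=True)
R=-np.pi/2
def S(n):
    s=r.sense(); print(n,"t%.2f"%s['clock'],s['tcp_pos'],s['ee_rot'][2],"F",s['force'],"M",s['wrist_torque'],"g%.1f"%s['grip_width'],flush=True); return s
def stroke(x,y,yaw,goal=7.0):
    o=[R,0,yaw]
    r.move_ptp([x,y,130],o); r.move_l([x,y,57],v=120); r.sleep(.3); S("down")
    r.close_gripper(35); r.sleep(.25); f0=S("closed")['force']
    z=57.
    # baseline in z: the grip may load; use closed state
    for _ in range(8):
        z-=0.8; r.move_l([x,y,z],v=20); r.sleep(.15); s=S("z%.1f"%z)
        f=s['force'][2]-f0[2]
        if f>goal-1.0: break
    d=np.array([-np.cos(.08),np.sin(.08)])
    P=lambda a:[x+d[0]*a,y+d[1]*a,z]
    r.move_l(P(46),v=28); S("end46")
    for a in(51,56): r.move_l(P(a),v=20); S("end%d"%a)
    r.sleep(.3); S("rest")
    p=P(56); p[2]=57; r.move_l(p,v=20); r.sleep(.1); S("up")
    return p
E
python3 - <<'E'
from stroke import *
stroke(613,152.3,-0.066)
cv2.imwrite("pics/s1.png",vision.get_image("scene"))
E
```

```text
down t4.56 [613.36 152.42  57.6 ] -0.0659442511741527 F [ 0.18 -0.3   0.64] M [0.01 0.01 0.01] g88.0
closed t6.11 [612.98 152.31  56.99] -0.0660512811355779 F [ 0.22 -1.32 -0.05] M [0.01 0.03 0.  ] g0.1
z56.2 t6.51 [613.04 152.29  56.21] -0.06601357646647132 F [-1.03  0.05 -0.25] M [-0.01  0.04 -0.02] g0.5
z55.4 t6.91 [613.01 152.32  55.41] -0.06605704410798796 F [ 0.15 -0.14  0.24] M [0.06 0.04 0.02] g0.7
z54.6 t7.31 [612.97 152.32  54.57] -0.06593575856396772 F [-0.5  -0.32  0.58] M [0.07 0.02 0.02] g0.1
z53.8 t7.71 [612.99 152.31  53.78] -0.06595432881270424 F [-0.64  0.2  -0.12] M [ 0.03 -0.03 -0.05] g0.7
z53.0 t8.11 [613.13 152.35  53.08] -0.06594867965874363 F [-0.68  1.05  0.67] M [ 0.04 -0.11 -0.03] g0.3
z52.2 t8.51 [613.14 152.33  52.32] -0.06599821270810113 F [0.19 0.92 1.99] M [ 0.01 -0.05  0.03] g0.3
z51.4 t8.91 [613.13 152.33  51.56] -0.06598997064560186 F [-0.53  0.29  5.56] M [-0.02  0.06 -0.04] g0.4
z50.6 t9.31 [613.13 152.35  50.83] -0.06601998778599949 F [-1.1  -0.55  6.48] M [-0.04  0.18  0.02] g0.7
end46 t11.10 [567.87 156.14  51.  ] -0.06605151196459702 F [ 2.54 -0.03  5.44] M [-0.01 -0.45 -0.05] g0.5
end51 t11.50 [562.45 156.58  50.92] -0.06589743901403189 F [ 1.71 -0.08  6.06] M [ 0.04 -0.25  0.01] g0.6
end56 t11.90 [557.5  157.01  50.92] -0.06590771747241841 F [ 0.8  -0.49  5.96] M [ 0.   -0.25  0.03] g0.2
rest t12.20 [557.45 156.97  50.87] -0.06591068774386333 F [ 1.41 -0.41  5.  ] M [ 0.03 -0.23  0.01] g0.4
up t12.77 [556.73 156.71  56.68] -0.06593395573354544 F [ 0.09  0.07 -0.39] M [ 0.01  0.02 -0.01] g0.1
```

```bash
python3 - <<'E'
from stroke import *
cv2.imwrite("pics/t1.png",vision.get_image("top"))
E
```

```text
(no output)
```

View pics/s1.png

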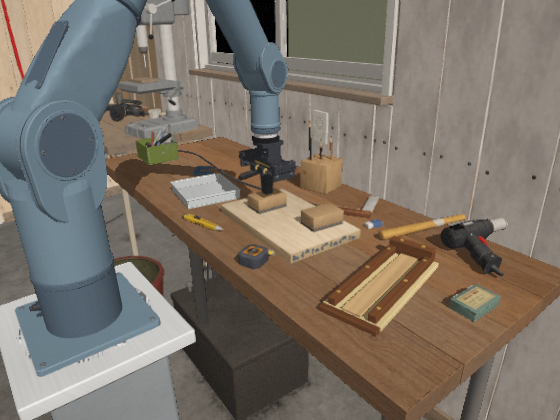

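View pics/t1.png

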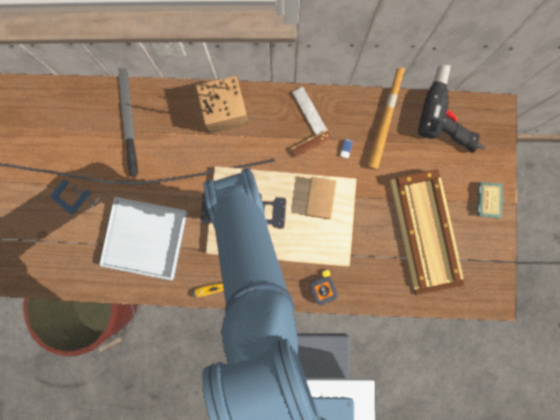

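```bash
python3 - <<'E'
from stroke import *
import pickle
s=S("now"); pickle.dump({k:s[k] for k in('ee_rot','tcp_pos')},open("pics/w1.pkl","wb"))
cv2.imwrite("pics/w1.png",vision.get_image("wrist"))
a=cv2.imread("pics/s1.png"); cv2.imwrite("pics/s1z.png",cv2.resize(a[130:270,200:360],None,fx=4,fy=4,interpolation=cv2.INTER_CUBIC))
p=cam(vision,"scene"); print(proj(p,w2c(p),[s['tcp_pos'],s['tcp_pos']-[0,0,17],[557,156.7,63]]))
p=cam(vision,"top"); print(proj(p,w2c(p),[s['tcp_pos'],s['tcp_pos']-[0,0,17]]))
E
```

```text
now t12.87 [556.88 156.72  56.76] -0.06590961837489262 F [ 0.46  0.22 -0.34] M [-0.01 -0.01 -0.01] g0.5
[[267.15 195.37]
 [267.31 200.88]
 [267.13 193.33]]
[[246.15 212.89]
 [246.6  213.47]]
```

View pics/s1z.png

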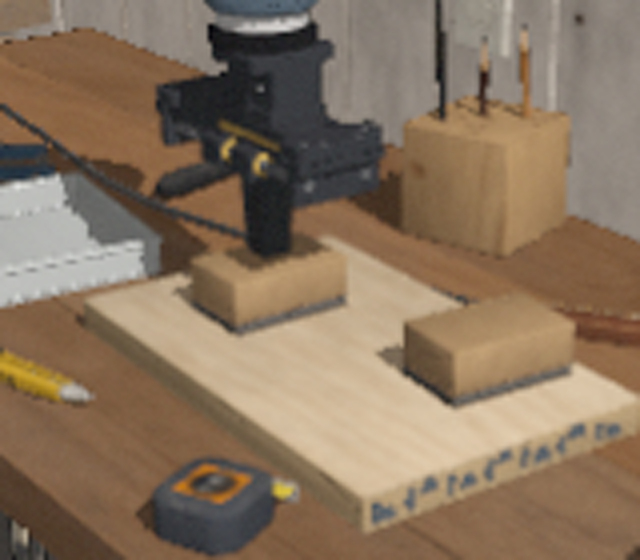

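View pics/w1.png

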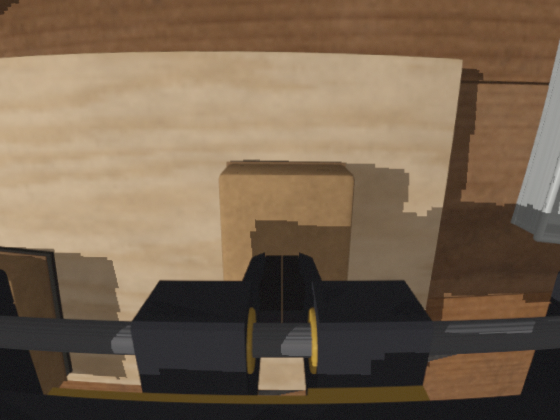

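```bash
python3 - <<'E'
from stroke import *
import pickle
q=cam(vision,"wrist"); V=w2c(q,pickle.load(open("pics/w1.pkl","rb")))
print(unproj(q,V,[(222,172),(352,176)],63))
V=w2c(q,pickle.load(open("pics/w_board.pkl","rb")))
print(unproj(q,V,zoom([(60,75),(344,78)],315,135,5),63))
E
```

```text
[[509.06 132.86  63.  ]
 [514.71 190.78  63.  ]]
[[565.56 124.01  63.  ]
 [570.68 186.21  63.  ]]
```

```bash
sed -i 's/\b57\b/ZG/g; s/57\./ZG/; s/^R=/ZG=30.0\nR=/' stroke.py; grep -n ZG stroke.py; cat > st2.py <<'E'
from stroke import *
s=r.sense(); r.move_l([557,156.7,130],v=200); r.open_gripper()
x,y,yaw=597.3,-23.7,-0.145
r.move_ptp([x,y,130],[R,0,yaw]); r.move_l([x,y,30],v=120); r.sleep(.2); S("down")
r.close_gripper(35); r.sleep(.25); S("closed")
cv2.imwrite("pics/s2.png",vision.get_image("scene"))
E
python3 st2.py
```

```text
4:ZG=30.0
10:    r.move_ptp([x,y,130],o); r.move_l([x,y,ZG],v=120); r.sleep(.3); S("down")
12:    z=ZG.
23:    p=P(56); p[2]=ZG; r.move_l(p,v=20); r.sleep(.1); S("up")Traceback (most recent call last):
  File "st2.py", line 1, in <module>
    from stroke import *
  File "stroke.py", line 12
    z=ZG.
         ^
SyntaxError: invalid syntax
```

```bash
sed -i 's/z=ZG\./z=ZG/' stroke.py; python3 st2.py; python3 -c "
import cv2
a=cv2.imread('pics/s2.png'); cv2.imwrite('pics/s2z.png',cv2.resize(a[130:270,200:360],None,fx=4,fy=4,interpolation=cv2.INTER_CUBIC))"
```

```text
down t16.71 [597.87 -23.72  30.75] -0.1450518753767761 F [ 0.63  0.3  -0.98] M [ 0.04 -0.02 -0.06] g88.4
closed t17.47 [597.33 -23.64  30.01] -0.14494461798484015 F [0.32 0.68 0.17] M [ 0.05 -0.06  0.  ] g61.9
```

View pics/s2z.png

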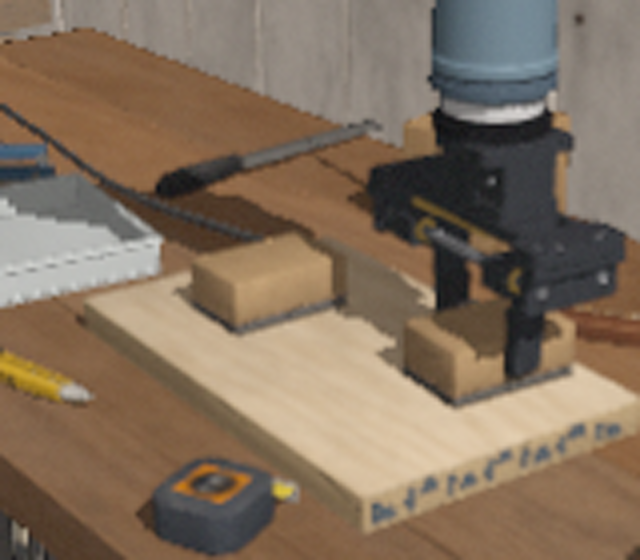

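```bash
python3 - <<'E'
from plant import vision
from h import *
p=cam(vision,"scene")
for off in(31,40,48):
  for z in(30,34,38,42,46):
    X=np.array([597.3-9,-23.7,z])+off*np.array([-.1445,-.99,0])*1
    print(off,z,(proj(p,w2c(p),[X,X+[18,-2.6,0]])+.5-[200,130])*4)
E
```

```text
31 30 [[505.40594905 386.58085295]
 [528.32665666 379.8632622 ]]
31 34 [[505.58570276 380.94280119]
 [528.53836871 374.26010815]]
31 38 [[505.76572132 375.28784587]
 [528.75040211 368.6403226 ]]
31 42 [[505.9460039  369.61593785]
 [528.96275598 363.00385787]]
31 46 [[506.12654964 363.927028  ]
 [529.17542944 357.35066633]]
40 30 [[513.79933491 391.91072906]
 [536.79941413 385.10630517]]
40 34 [[513.9930717  386.24396491]
 [537.02532763 379.47478746]]
40 38 [[514.18710292 380.56007555]
 [537.2515926  373.82642212]]
40 42 [[514.3814277  374.85901065]
 [537.47820816 368.16116037]]
40 46 [[514.5760452  369.1407199 ]
 [537.7051734  362.47895344]]
48 30 [[521.35174224 396.70666189]
 [544.42227976 389.82358795]]
48 34 [[521.55822195 391.01418453]
 [544.66112926 384.16666996]]
48 38 [[521.76502344 385.30438155]
 [544.90035808 378.492709  ]]
48 42 [[521.97214588 379.57720155]
 [545.13996533 372.80165524]]
48 46 [[522.17958839 373.83259316]
 [545.3799501  367.09345888]]
```

```bash
python3 - <<'E'
from stroke import *
x,y=597.3,-23.7; z=30.; f0=.2
for dz in(1.5,.6,.5,.5,.5,.5):
    z-=dz; r.move_l([x,y,z],v=20); r.sleep(.12); s=S("z%.1f"%z)
    if s['force'][2]-f0>5.8: break
d=np.array([-np.cos(.08),np.sin(.08)])
P=lambda a:[x+d[0]*a,y+d[1]*a,z]
r.move_l(P(46),v=28); S("end46")
for a in(51,56): r.move_l(P(a),v=20); S("end%d"%a)
E
```

```text
z28.5 t17.88 [597.33 -23.66  28.65] -0.14498762759141415 F [-1.53  0.01  2.6 ] M [0.11 0.22 0.02] g61.4
z27.9 t18.25 [597.36 -23.67  28.05] -0.1450105844486238 F [-0.6   0.98  5.65] M [0.11 0.27 0.02] g61.6
z27.4 t18.62 [597.36 -23.7   27.65] -0.1450185638657605 F [-1.38  0.48  5.19] M [ 0.13  0.38 -0.  ] g61.8
z26.9 t18.98 [597.35 -23.63  27.25] -0.14497946923336158 F [-2.09 -0.13  6.84] M [0.12 0.46 0.02] g61.7
end46 t20.77 [554.07 -20.27  27.85] -0.14513228876738316 F [ 5.47 -0.59  5.22] M [-0.05 -0.95  0.02] g61.9
end51 t21.18 [548.66 -19.84  27.77] -0.14512988936283389 F [4.04 0.34 4.71] M [-0.07 -0.82 -0.02] g61.9
end56 t21.57 [543.69 -19.44  27.76] -0.14508381446803298 F [ 3.61 -0.49  4.72] M [-0.1  -0.76  0.01] g61.8
```

```bash
python3 - <<'E'
from stroke import *
import pickle
r.move_l([541.5,-19.2,120],v=150)
r.move_ptp([700,-262,230],[R,0,.178]); r.sleep(.3)
s=S("v"); pickle.dump({k:s[k] for k in('ee_rot','tcp_pos')},open("pics/wj.pkl","wb"))
cv2.imwrite("pics/wj.png",vision.get_image("wrist")); cv2.imwrite("pics/t2.png",vision.get_image("top"))
E
```

```text
v t23.82 [ 700.02 -260.99  229.88] 0.17907680487847066 F [-0.21  0.31 -1.85] M [-0.01 -0.02 -0.03] g61.8
```

View pics/wj.png

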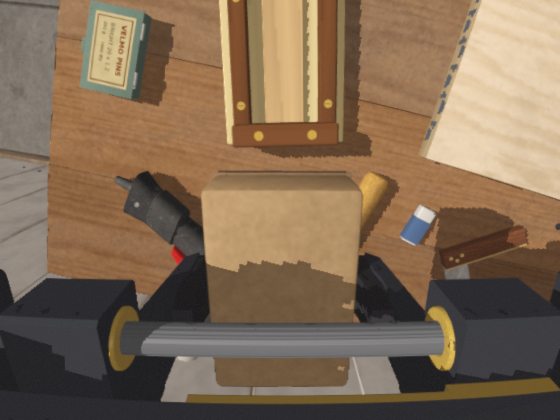

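View pics/t2.png

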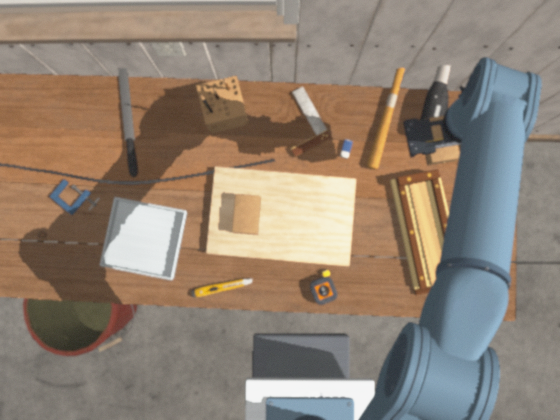

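```bash
python3 - <<'E'
import cv2
a=cv2.imread("pics/wj.png")
cv2.imwrite("pics/z6.png",cv2.resize(a[0:155,205:360],None,fx=5,fy=5,interpolation=cv2.INTER_CUBIC)[:600])
cv2.imwrite("pics/z6b.png",cv2.resize(a[95:195,200:365],None,fx=4.5,fy=4.5,interpolation=cv2.INTER_CUBIC))
E
```

```text
(no output)
```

View pics/z6.png

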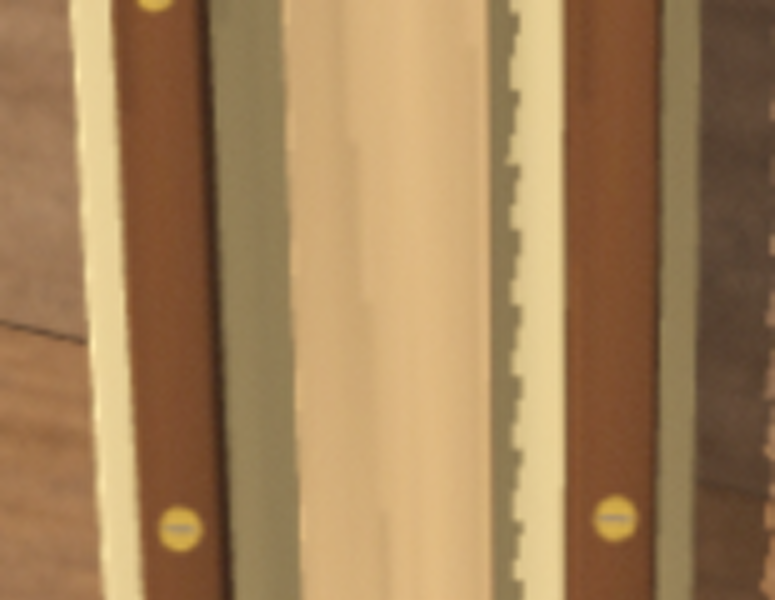

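View pics/z6b.png

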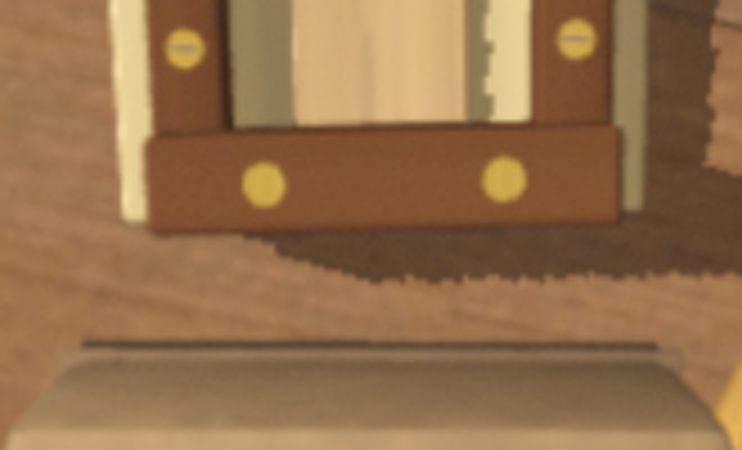

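```bash
python3 - <<'E'
from stroke import *
import pickle
q=cam(vision,"wrist"); V=w2c(q,pickle.load(open("pics/wj.pkl","rb")))
p=cam(vision,"top"); W=w2c(p)
def ln(n,px,z,c=(q,V)):
    X=unproj(*c,px,z); d=X[1]-X[0]; print(n,X[:,:2].ravel(),"ang %.3f"%np.arctan2(d[1],d[0])); return X
a=lambda l:zoom(l,205,0,5)
b=lambda l:zoom(l,200,95,4.5)
t=lambda l:zoom(l,385,160,4)
Y=[ln(n,a(l),z) for n,l,z in [("Ro",[(112,0),(143,600)],30),("Ri",[(205,0),(230,590)],30),("Li",[(565,0),(566,600)],30),("Lo",[(658,0),(657,600)],30),("sR",[(285,0),(301,600)],18),("sL",[(490,0),(490,600)],18)]]
ln("stop near",b([(150,140),(618,125)]),46); ln("stop far",b([(150,235),(618,222)]),46)
print("top:")
ln("Lo",t([(50,80),(118,490)]),30,(p,W));ln("Li",t([(80,100),(158,490)]),30,(p,W));ln("Ri",t([(190,100),(272,490)]),30,(p,W));ln("Ro",t([(215,80),(300,478)]),30,(p,W))
for n,x,y in [("stopL",b([(504,180)]),t([(96,77)])),("stopR",b([(264,185)]),t([(178,62)])),("railR",a([(180,528)]),t([(207,104)])),("railL",a([(615,518)]),t([(71,131)]))]:
    print(n,tri([(q,V,x),(p,W,y)]),unproj(q,V,x,46 if 'st' in n else 30),unproj(p,W,y,46 if 'st' in n else 30))
# block in tool
T=np.linalg.inv(tool_T(pickle.load(open("pics/wj.pkl","rb"))))
bl=b([(10,430),(730,430)])
X=unproj(q,V,bl,230+31); print("block near top edge tool",(T@np.c_[X,np.ones(2)].T).T)
X=unproj(q,V,b([(82,345),(657,345)]),230-6); print("block pad near edge tool",(T@np.c_[X,np.ones(2)].T).T)
E
```

```text
Ro [ 539.29 -342.92  649.04 -320.58] ang 0.201
Ri [ 536.41 -325.55  644.03 -303.49] ang 0.202
Li [ 524.34 -258.74  633.87 -236.19] ang 0.203
Lo [ 520.97 -241.46  630.48 -218.  ] ang 0.211
sR [ 530.75 -311.87  644.05 -289.48] ang 0.195
sL [ 523.64 -272.57  637.02 -250.55] ang 0.192
stop near [ 653.83 -317.95  632.71 -219.07] ang 1.781
stop far [ 674.11 -315.06  653.05 -214.52] ang 1.777
top:
Lo [ 644.04 -216.56  390.63 -255.06] ang -2.991
Li [ 631.58 -235.13  390.65 -279.78] ang -2.958
Ri [ 632.   -304.17  390.65 -350.5 ] ang -2.952
Ro [ 644.69 -320.21  397.98 -368.08] ang -2.950
stopL (array([ 646.39, -241.46,   44.44]), array([1.76])) [[ 648.69 -240.96   46.  ]] [[ 643.72 -241.67   46.  ]]
stopR (array([ 656.62, -292.94,   42.85]), array([1.98])) [[ 659.04 -292.12   46.  ]] [[ 653.39 -292.79   46.  ]]
railR (array([ 632.67, -317.6 ,   17.01]), array([1.15])) [[ 633.74 -315.28   30.  ]] [[ 629.55 -314.81   30.  ]]
railL (array([ 614.49, -229.8 ,   23.99]), array([1.26])) [[ 616.29 -229.78   30.  ]] [[ 612.12 -229.17   30.  ]]
block near top edge tool [[-44.1  -31.12 -30.86   1.  ]
 [-44.07 -31.1   29.81   1.  ]]
block pad near edge tool [[-44.33   5.88 -31.35   1.  ]
 [-44.29   5.9   30.25   1.  ]]
```

```bash
python3 - <<'E'
from stroke import *
o=[R,0,.2]; x,y=551.5,-286.6
r.move_ptp([x,y,90],o); r.sleep(.15); S("above")
r.move_l([x,y,42],v=80); r.sleep(.15); f0=S("42")['force']
cv2.imwrite("pics/s3.png",vision.get_image("scene"))
for z in(34,29,26.5,25,24):
    r.move_l([x,y,z],v=40); r.sleep(.1); s=S(z)
    d=s['force']-f0
    if d[2]>2 or np.hypot(*d[:2])>4: print("stop");break
E
python3 -c "
import cv2
a=cv2.imread('pics/s3.png'); cv2.imwrite('pics/s3z.png',cv2.resize(a[200:350,300:460],None,fx=4,fy=4,interpolation=cv2.INTER_CUBIC))"
```

```text
above t24.91 [ 554.05 -286.48   91.27] 0.2013510776071339 F [-0.04  0.58 -0.94] M [ 0.02 -0.01 -0.  ] g61.8
42 t25.81 [ 551.92 -286.85   42.59] 0.19989845793355965 F [ 1.06 -0.17 -1.25] M [ 0.04  0.   -0.04] g61.8
34 t26.31 [ 551.46 -286.61   33.92] 0.1998977207857725 F [-0.68 -0.43 -0.85] M [ 0.08 -0.01 -0.01] g61.7
29 t26.68 [ 551.49 -286.58   28.94] 0.2000358443575585 F [ 0.15  0.79 -2.02] M [0.04 0.02 0.08] g61.8
26.5 t27.03 [ 551.49 -286.6    26.49] 0.1999523143251576 F [ 0.22 -0.13 -1.75] M [ 0.04 -0.04  0.02] g61.4
25 t27.38 [ 551.48 -286.61   24.98] 0.19995899090803626 F [ 0.25 -0.32 -1.34] M [0.05 0.07 0.01] g62.2
24 t27.73 [ 551.66 -286.71   24.15] 0.19998646233001738 F [ 0.44 -1.28  0.82] M [-0.03 -0.05 -0.01] g62.1
stop
```

View pics/s3z.png

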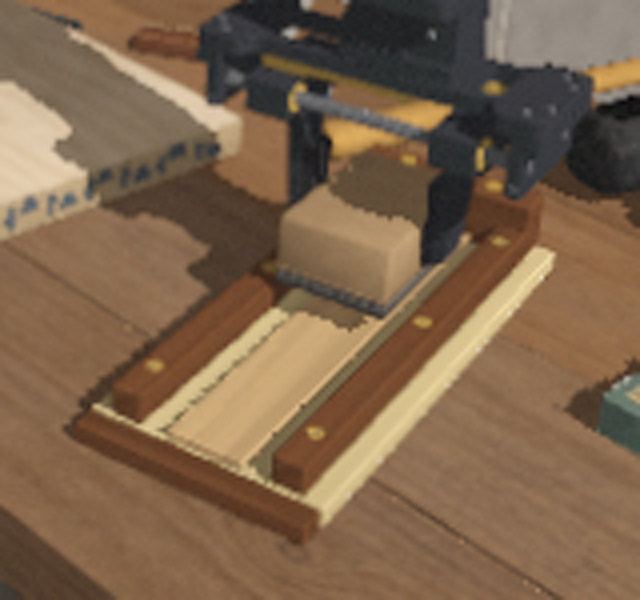

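```bash
python3 - <<'E'
from stroke import *
x,y=551.5,-286.6; c=np.array([np.cos(.2),np.sin(.2)])
P=lambda a:[x+c[0]*a,y+c[1]*a,24.2]
r.move_l(P(30),v=35); S(30); r.sleep(.15)
s=S("30s")
a=30
while a<55:
    a+=2; r.move_l(P(a),v=15); s=S(a)
    print("  along %.2f"%(s['force'][:2]@c))
    if s['force'][:2]@c<-6: break
r.sleep(.2); S("end")
E
```

```text
30 t28.74 [ 581.27 -280.44   24.29] 0.200111380486785 F [ 0.82  0.81 -0.95] M [ 0.14 -0.14  0.02] g61.9
30s t28.89 [ 580.99 -280.62   24.29] 0.19993404702064488 F [ 0.29  0.66 -1.47] M [ 0.19 -0.12  0.05] g61.3
32 t29.18 [ 582.64 -280.42   24.14] 0.19977882959115378 F [-0.08 -0.23  0.19] M [0.02 0.17 0.02] g61.8
  along -0.13
34 t29.46 [ 585.02 -279.87   24.22] 0.20006260788942942 F [-0.66  0.28 -0.17] M [ 0.01  0.1  -0.01] g61.8
  along -0.59
36 t29.74 [ 587.09 -279.37   24.25] 0.20011846137237566 F [-0.53 -0.15  0.23] M [ 0.01  0.01 -0.03] g61.6
  along -0.55
38 t30.02 [ 589.01 -278.93   24.21] 0.200156849644747 F [ 0.35  0.23 -1.36] M [ 0.02 -0.03 -0.  ] g61.6
  along 0.39
40 t30.31 [ 590.95 -278.56   24.23] 0.20013792701957733 F [-0.22  0.11 -0.57] M [ 0.06  0.03 -0.02] g61.5
  along -0.19
42 t30.59 [ 592.91 -278.2    24.24] 0.20014398987338033 F [ 0.39 -0.79 -0.26] M [ 0.04  0.06 -0.05] g61.8
  along 0.22
44 t30.88 [ 593.63 -278.14   24.02] 0.19982838401476655 F [-5.4  -0.25  2.91] M [-0.01  0.93  0.12] g61.7
  along -5.34
46 t31.16 [ 593.61 -278.15   23.72] 0.19940731188196859 F [-9.17 -2.15  4.34] M [-0.03  1.83  0.27] g61.6
  along -9.42
end t31.36 [ 593.64 -278.19   23.75] 0.19942454734771353 F [-9.78 -0.11  4.78] M [-0.04  1.81  0.27] g61.7
```

```bash
python3 - <<'E'
from stroke import *
import pickle
x,y=551.5,-286.6; c=np.array([np.cos(.2),np.sin(.2)])
P=lambda a,z=24.2:[x+c[0]*a,y+c[1]*a,z]
r.move_l(P(43.9),v=15); r.sleep(.15); S("relax")
r.open_gripper(); S("open")
r.move_l(P(43.9,110),v=120)
r.move_ptp(P(70,200),[R,0,.2]); r.sleep(.15); s=S("view"); pickle.dump({k:s[k] for k in('ee_rot','tcp_pos')},open("pics/wk.pkl","wb"))
cv2.imwrite("pics/wk.png",vision.get_image("wrist"))
E
```

```text
relax t31.80 [ 593.64 -278.14   23.91] 0.19976248890498738 F [-5.38 -1.13  1.62] M [-0.13  1.06  0.14] g61.4
open t32.36 [ 594.78 -277.8    24.27] 0.20009936597085565 F [ 0.07 -0.46 -0.23] M [ 0.05  0.01 -0.01] g88.2
view t33.83 [ 618.55 -272.42  197.83] 0.19966721397155196 F [-0.84  0.15 -0.58] M [ 0.03 -0.02  0.  ] g88.1
```

View pics/wk.png

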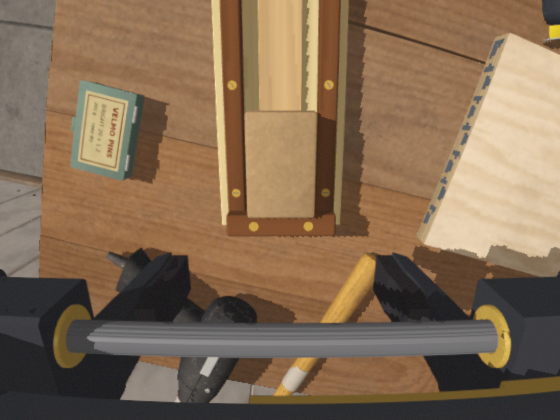

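```bash
python3 - <<'E'
import cv2
a=cv2.imread("pics/wk.png")
cv2.imwrite("pics/z7.png",cv2.resize(a[100:245,205:355],None,fx=4,fy=4,interpolation=cv2.INTER_CUBIC))
E
```

```text
(no output)
```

View pics/z7.png

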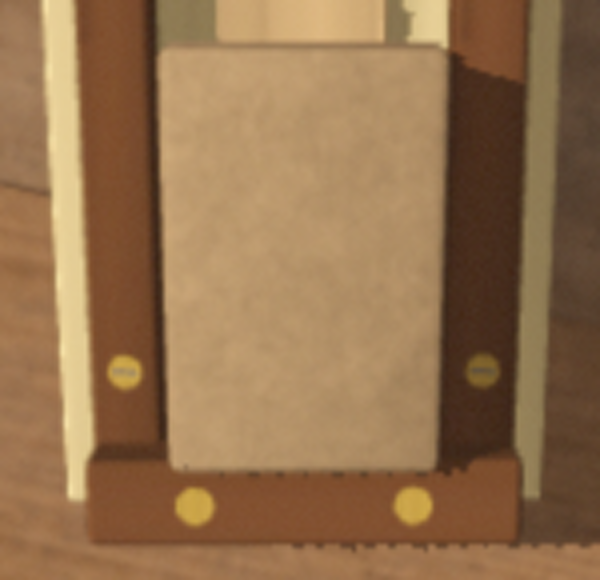

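```bash
python3 - <<'E'
from stroke import *
import pickle
q=cam(vision,"wrist"); V=w2c(q,pickle.load(open("pics/wk.pkl","rb")))
z=lambda l:zoom(l,205,100,4); c=np.array([np.cos(.2),np.sin(.2)]);n=np.array([-c[1],c[0]])
for nm,l,h in[("stop",[(90,458),(518,452)],46),("far",[(168,469),(438,469)],57),("near",[(158,47),(449,45)],57),("rails",[(160,300),(446,300)],30)]:
    X=unproj(q,V,z(l),h)[:,:2]; print(nm,X.ravel(),"s",X@c,"n",X@n)
E
```

```text
stop [ 652.2  -318.59  630.76 -219.58] s [575.91 574.56] n [-441.81 -340.52]
far [ 647.48 -299.57  635.3  -239.04] s [575.06 575.15] n [-422.23 -360.49]
near [ 555.92 -317.58  543.42 -257.68] s [481.74 481.39] n [-421.7 -360.5]
rails [ 614.94 -309.73  601.36 -242.3 ] s [541.15 541.23] n [-425.73 -356.94]
```

```bash
python3 - <<'E'
from stroke import *
x,y=557.5,157.2
s=r.sense()
r.move_l(list(s['tcp_pos'][:2])+[210],v=200)
r.move_ptp([x,y,140],[R,0,-.07]); r.move_l([x,y,30],v=120); r.sleep(.2); S("down")
r.close_gripper(35); r.sleep(.2); f0=S("closed")['force'][2]
z=30.
for dz in(1.8,.6,.6,.5,.5):
    z-=dz; r.move_l([x,y,z],v=20); r.sleep(.12); s=S("z%.1f"%z)
    if s['force'][2]-f0>5.: break
d=np.array([-np.cos(.08),np.sin(.08)])
r.move_l([x+20*d[0],y+20*d[1],z],v=28); S("end20")
r.move_l([x+26*d[0],y+26*d[1],z],v=20); S("end26")
E
```

```text
down t37.02 [557.99 157.36  30.68] -0.07004481751480274 F [0.14 0.44 0.06] M [ 0.03 -0.05  0.04] g88.3
closed t37.73 [557.5  157.28  30.01] -0.06995739847125271 F [ 0.55 -0.34 -0.3 ] M [ 0.07 -0.    0.01] g62.1
z28.2 t38.09 [557.69 157.25  28.42] -0.07005337376316578 F [-0.47 -0.52  3.84] M [0.01 0.14 0.01] g61.6
z27.6 t38.46 [557.68 157.31  27.82] -0.07000254008016416 F [-1.42  0.55  5.61] M [0.02 0.24 0.01] g61.7
end20 t39.33 [537.52 159.01  27.83] -0.06979118908719617 F [ 1.88 -0.03  6.02] M [ 0.04 -0.27 -0.01] g61.5
end26 t39.77 [531.4  159.48  27.8 ] -0.0697160637037868 F [ 0.87 -0.4   5.03] M [ 0.02 -0.18 -0.05] g61.8
```

Under like pressure, A drags about 1.9/0.9 N and B dragged 5.5/4.0 N. A is the worn one and goes to the tray.

```bash
python3 - <<'E'
from stroke import *
s=r.sense(); r.move_l(list(s['tcp_pos'][:2])+[120],v=150)
x,y=496,414.5
r.move_ptp([x,y,120],[R,0,-.18]); r.sleep(.1); r.move_l([x,y,30],v=100); r.sleep(.2); f0=S("30")['force'][2]
z=14.
r.move_l([x,y,z],v=40); r.sleep(.1); S(z)
while z>6:
    z-=1.2; r.move_l([x,y,z],v=20); r.sleep(.1); s=S("%.1f"%z)
    if s['force'][2]-f0>1.8: break
r.open_gripper(); S("open")
r.move_l([x,y,130],v=120); r.move_ptp([x-20,y-10,250],[R,0,-.18]); r.move_ptp([380,250,300],[R,0,0]); r.sleep(.2); S("away")
for n in("scene","top"): cv2.imwrite(f"pics/{n}9.png",vision.get_image(n))
E
```

```text
30 t42.90 [496.4  414.84  30.72] -0.1800120223086723 F [ 0.82  0.88 -1.63] M [ 0.   -0.02  0.02] g61.8
14.0 t43.55 [496.16 414.59  14.13] -0.18001726449420996 F [ 0.61  0.52 -0.38] M [-0.01 -0.04 -0.01] g61.7
12.8 t43.90 [496.01 414.52  12.86] -0.1800124044400533 F [-1.09 -0.33 -0.71] M [ 0.02 -0.04  0.02] g61.6
11.6 t44.25 [495.99 414.51  11.57] -0.17996218962878308 F [ 0.13 -0.48 -0.8 ] M [-0.   -0.01 -0.04] g62.0
10.4 t44.60 [495.98 414.46  10.36] -0.18002232629177772 F [ 0.16  0.02 -1.51] M [-0.01 -0.03 -0.03] g61.6
9.2 t44.95 [496.21 414.64   9.38] -0.1800355817915691 F [0.38 0.09 0.82] M [-0.01 -0.06 -0.04] g61.5
open t45.51 [496.   414.49   9.19] -0.17996954365452122 F [0.09 0.32 0.28] M [0.05 0.01 0.03] g87.8
away t48.20 [380.35 251.02 299.35] 0.0008720579088841163 F [ 0.33 -0.38  0.96] M [0.01 0.05 0.03] g88.1
```

View pics/top9.png

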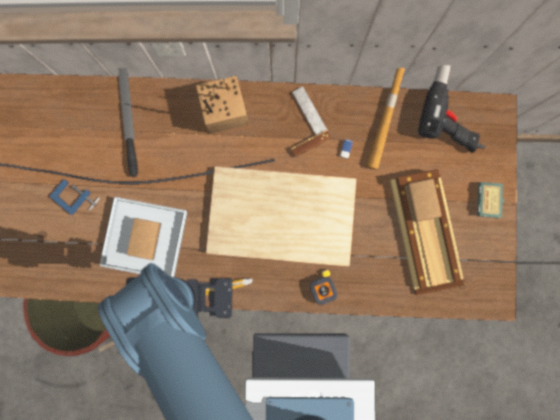

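View pics/scene9.png

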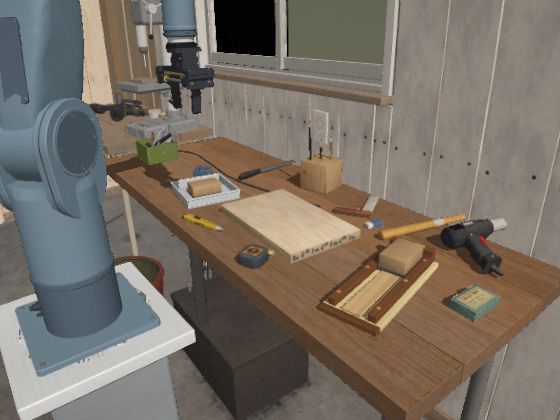

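Block A lies in the tray at top-view pixel (144,238). Block B is at the stop end of the jig (423,200). The cutter, tape and eraser are where they were.

```bash
python3 -c "
from plant import close_job; print(close_job())"
```

```text
the job is handed in; nothing more can be done
None
```

I stroked both blocks on the board. The right one (B) is the one that bites, and it is now home in the jig; the worn left one (A) lies flat in the tray. I handed the job in at about 48 s of the 72 s allowed. It returned no verdict.

- **Telling them apart:** pressed with roughly 5 to 6 N, B dragged 5.5, 4.0 and 3.6 N as its stroke ended. A dragged 2.5, 1.7 and 0.8 N on its first stroke. I then gripped A and stroked it again for comparison, and it gave 1.9 and 0.9 N. These were sampled as each move ended, so they run below the true moving drag, but the difference was clear.
- **Jig:** B slid home until the push on the stop reached about 10 N, then I eased off and released it. The wrist picture put its end within about 1 mm of the stop face. Across the runway it was centred to about 0.2 mm.
- **Tray:** A was lowered until about 2 N of contact and released. The last pictures show it flat inside the tray. The cutter, tape and eraser look unmoved, and the gripper is clear of everything.

**What disagreed:**
- **Finger length:** the fingertips stand about 11 mm behind the TCP, not 17 mm ahead as stated. My first grasp of A therefore closed above the block, and its first stroke was made by pressing on its top with closed fingers. The block still followed the full 56 mm, so that stroke should count. I corrected the height for every later grasp.
- **Camera match:** the wrist and top cameras differed by about 4 mm in x, so I averaged them or used contact instead.

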